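# Reference panel from rack to inspection nest, and start the check

### The arm

A 6-joint arm with a two-finger parallel gripper is mounted at the origin on the work surface. World frame = base frame: x ahead of the robot, y to its left, z up, the work surface at z = 0. Lengths are in m, angles in rad, forces in N, time in s.
With the tool pointing down it reaches from about 0.25 to 0.775 m from the base axis. Payload 4 kg.
Tool frame: the origin (TCP) lies on the mounting face of the last link; the fingertips stand 173 mm ahead of it and the grasp point (between the pads) lies 155 mm ahead of it (env.pinch_z is the z of the grasp point in the tool frame, in m); z points along the fingers, x is the direction in which the jaws open and shut, and the axes are right-handed (so a half turn about z gives the same grasp; the last joint's range is limited). The gripper opens to 85 mm and grips with 20 to 120 N. Pads are 22 mm wide; open, the fingers measure 114 mm over their backs; the gripper's body (76 mm by 85 mm) begins 54 mm behind the grasp point. The pads swing forward as they close: fully open they stand 13 mm farther back than shut.
Start: joints at [-1.299, 0.087, 1.371, -0, 1.684, -0.103], TCP at [0.201, -0.512, 0.405] pointing down, gripper open.
Joint ranges: [-3.1, 3.1], [-0.76, 2.03], [0.27, 2.55], [-1.08, 4.22], [0.17, 2.65], [-2.57, 2.57]. Speed limits (rad/s): [2.79, 2.79, 3.14, 3.14, 3.14, 3.14].

### API

Orientations are given as a 3x3 rotation matrix whose columns are the frame's x, y, z axes.
In Python, from plant import env gives the robot as it stands.
- The arm moves only by the shell command python3 -m pendant 'ROWS'. ROWS is JSON, a list of rows, each an object with "translation": the shift along the tool's x, y, z scaled (see below), a list of three; "rotation": the turn, a rotation vector about the tool's x, y, z scaled (see below), a list of three; "gripper": the closure, from 0 (fully open) to 1 (shut). A call has 1 to 20 rows; each row is the pose to reach, as a shift and turn from the pose measured when the call began, along the tool's axes at that moment; what a row does not reach only later rows make up. The controller multiplies each number of a shift by 0.25 m and each number of a turn by 60 degrees. A row lasts 1/12 s, in which the tool goes at most 41.7 mm and 7.16 degrees, less where a joint would pass 70% of its speed; a pose out of reach is approached as far as the arm can. A call with a number of a shift or a turn outside -1 to 1 is refused whole. A call with a gripper value outside its range is refused whole. The fingers move at their own pace and stop on an object; the grip force is fixed at half the most. Time passes only in rows, so rows that repeat a pose let the fingers close. It gives the time, the measured TCP pose, the force and the opening at its end, in the units of the state.
- env.observe(): the state, without advancing time (a new reading comes with each control period).
- env.grab_frame(name): name is "scene" or "top" or "wrist"; returns a dict with "pixels" (480x640x3 uint8, red, green, blue), "z_map" (480x640 float32, m along the optical axis (not along the pixel's ray), 0 where there is no reading), "vfov" (degrees; the focal length in pixels is half the picture's height over the tangent of half this angle, whatever the lens; pixels are square), "cx", "cy" (the principal point, pixels), "view" (4x4, takes a point from world to camera coordinates). Camera axes: x right, y down, z forward; pixel columns grow to the right and rows downward; lengths in m; the calibration is good to about 2 mm. A picture is of the moment at which its call begins.
- env.hand_in(): hands the job in, once; it reports no verdict.
Trained networks look in a picture, given as the dict that the camera call returned (one of the last four; its "shot" number tells which), for a name from the list of things; names that differ only in an ending like _2 or _b are one class to them, and where a whole thing is asked for, a point or a joint stands for the part that bears it (a point fixed in the world has none). Each returns a list of dicts, best first, with "conf" (0 to 1); they miss things now and then, are a little off and sometimes report something else, mostly with a low value. They report only what shows in the picture. A call takes as long as a camera call.
- env.outline_of(picture, name): "pixels" (480x640 bool, what is visible of it) and "xy" ([column, row] in pixels, amid what is visible of it).
- env.spot_point(picture, name): "xy" ([column, row] in pixels: a listed point, or the origin of a listed thing).
The state is a dict: "time_s": time; "joint_pos": joint angles; "joint_velocities": joint speeds; "joint_torque": joint torques, N m; "ee_pos": TCP position; "ee_rot": TCP orientation; "wrist_force": force on the tool from outside, world axes, zero at the start; "torque": the same for the moment, N m; "width": opening from 0.0 (shut) to 1.0 (fully open).
Only numpy, scipy, OpenCV 4.12 (cv2) and the standard library are available. Lean on these libraries where they do the work, as an engineer would, in place of code of your own. Each camera call takes 0.05 s, during which the arm holds its last target. There are 200 camera calls.

### The job

Slide the orange reference panel up out of the slotted rack by its top edge, keeping it upright, lean it on the tilted rest and let go, then take it again another way and lay it flat in the inspection nest, fully down between the stops; do not drop it. Then, with the panel released in the nest, start the check by pressing the blue, then the white, then the green key on the control box fully down, one key at a time. Never press the red key, leave the other two panels in their slots, and do not knock over or shift the other things standing about.

Things in the scene. Friction and masses are not known exactly. Their poses are not given: they have to be found in the camera images.
- orange_panel: orange plate with black square marks, 8 (own x, thickness) by 60 (own y, width) by 130 (own z, height) mm, about 90 g; stands on a 60 mm edge in one of the rack's slots at the start. Origin: middle of that bottom edge; own z points up along the height at the start. Either face and either end may be up or ahead in the end
- orange_panel_center (a point): the middle of the orange panel (65 mm from its origin along own z)
- white_panel: a white panel of the same size with blue marks, in another slot; to be left in its slot. Origin: middle of its bottom edge, z up
- green_panel: a green panel of the same size with white marks, in another slot; to be left in its slot. Origin: middle of its bottom edge, z up
- rack: fixed blue slotted rack, 176 (own x) by 96 by 70 mm high; origin: centre of its underside. Three upright slots at own x = -52, 0, +52 mm, each 11 mm wide along x, 65 mm long along y, open at the top; floor 12 mm above the underside, so panels (thickness along own x) stand 58 mm deep in the grooves, top edges 142 mm above the table, and come free when raised 60 mm
- rest: fixed tilted rest: an aluminium back plate 36 mm wide (own y), 80 mm long, leaning back 45 degrees towards own +x, and a black ledge 50 mm wide square to it. Origin: centre of its foot, z up. A panel stands with a 60 mm edge on the ledge, lower face on the back plate, top towards own +x, upper face towards -x, overhanging the plate 12 mm on each side and 50 mm at the top
- rest_seat (a point): where the panel's middle is when it leans on the rest: 86 mm above the table. The middle of its bottom edge is then 65 mm down the slope: 45 mm towards own -x from the rest's origin, 40 mm above the table. From there the ledge reaches 22 mm out in front, sloping down to the back plate; the back plate's face is 4 mm behind
- nest: fixed nest: grey base 180 (own x) by 110 by 12 mm; black bed 130 by 40 mm, top 38 mm above the table; aluminium end stops, inner faces at own x +-67 mm; four side stops, inner faces at own y +-32 mm, own x 44 to 64 mm either side; stops 46 mm high. Free room for fingers beside the bed in the middle, 88 mm long. The panel's long side lies along own x, 2 mm play each way. Origin: centre of underside
- nest_center (a point): the centre of the bed's top face, where the middle of the panel's underside comes to lie (38 mm above the table)
- key_blue_top (a point): centre of the top face of the blue key (28 mm across), 67 mm above the table when up; pressed straight down. It is one of four keys in a square of 54 mm pitch, colours in any order, on a fixed blue control box 124 x 124 x 45 mm
- key_blue (a joint): travel of the blue key: 0 up, 0.006 m fully down; a spring of 5 N brings it back
- key_white_top (a point): centre of the top face of the white key (28 mm across), 67 mm above the table when up; pressed straight down. It is one of four keys in a square of 54 mm pitch, colours in any order, on a fixed blue control box 124 x 124 x 45 mm
- key_white (a joint): travel of the white key: 0 up, 0.006 m fully down; a spring of 5 N brings it back
- key_green_top (a point): centre of the top face of the green key (28 mm across), 67 mm above the table when up; pressed straight down. It is one of four keys in a square of 54 mm pitch, colours in any order, on a fixed blue control box 124 x 124 x 45 mm
- key_green (a joint): travel of the green key: 0 up, 0.006 m fully down; a spring of 5 N brings it back
- key_red_top (a point): centre of the top face of the red key (28 mm across), 67 mm above the table when up; pressed straight down. It is one of four keys in a square of 54 mm pitch, colours in any order, on a fixed blue control box 124 x 124 x 45 mm
- key_red (a joint): travel of the red key: 0 up, 0.006 m fully down; a spring of 5 N brings it back
- tub: loose bystander, to be left alone: small white open plastic tub, 90 mm wide, 55 mm high; origin at the centre of its underside
- gel: loose bystander, to be left alone: blue bottle with white cap, 64 mm wide, 170 mm high; origin at the centre of its underside
- scraper: loose bystander, to be left alone: spatula lying flat; origin at the centre of its underside
- lid_disc: loose bystander, to be left alone: white plastic lid, 90 mm across, 14 mm high, lying flat; origin at the centre of its underside
- sample_jar: loose bystander, to be left alone: amber jar 52 mm wide, 70 mm high; origin at the centre of its underside
- counterweight: loose bystander, to be left alone: steel block 60 x 40 x 30 mm; origin at the centre of its underside

How it is judged:
By the outcome, as a careful person would: the job done as asked, in the order asked, and still so for the second after the job is handed in, with the robot touching nothing.
It also fails if it takes over 69 s, if anything falls off the work surface, if the arm or the gripper's body presses on something with over 40 N, if the wrist force passes 120 N, or if a joint passes its speed limit or range.

## Working session

There is one attempt and no reset: what is moved stays moved. The work goes in short steps, Python scripts to look and compute and a shell command to move; the robot and the scene stay as the last step left them, time stands still between calls to the robot, and variables do not carry over. Pictures are saved under pics/ and viewed, about 8 in all and at most 12, crops included, and the job is handed in when it is done.

```bash
ls; mkdir -p pics; cat > h.py <<'E'
import numpy as np, cv2
from plant import env
def K(p):
    f=240/np.tan(np.radians(p["vfov"])/2); return f,p["cx"],p["cy"]
def world(p,u,v,z=None,plane=None):
    """pixel -> world; via depth z or horizontal plane height"""
    f,cx,cy=K(p); V=np.array(p["view"]); R,t=V[:3,:3],V[:3,3]
    d=np.stack([(np.asarray(u)-cx)/f,(np.asarray(v)-cy)/f,np.ones_like(np.asarray(u,float))],-1)
    o=-R.T@t; dw=d@R
    if plane is not None: s=(plane-o[2])/dw[...,2]
    else: s=np.asarray(z if z is not None else p["z_map"][np.asarray(v).astype(int),np.asarray(u).astype(int)])
    return o+dw*s[...,None]
def pix(p,X):
    f,cx,cy=K(p); V=np.array(p["view"]); c=V[:3,:3]@np.asarray(X)+V[:3,3]; return np.array([f*c[0]/c[2]+cx,f*c[1]/c[2]+cy])
def save(p,n): cv2.imwrite("pics/"+n+".png",cv2.cvtColor(p["pixels"],cv2.COLOR_RGB2BGR))
def cloud(p,mask):
    v,u=np.nonzero(mask&(p["z_map"]>0)); return world(p,u,v)
E
python3 - <<'E'
from h import *
np.set_printoptions(precision=3,suppress=True)
s=env.observe(); print(s["time_s"],s["ee_pos"],s["ee_rot"],env.pinch_z,s["width"])
ps={n:env.grab_frame(n) for n in("top","scene")}
for n,p in ps.items():
    save(p,n+"0"); print(n,p["vfov"],p["cx"],p["cy"],-np.array(p["view"])[:3,:3].T@np.array(p["view"])[:3,3])
    for o in ["orange_panel","white_panel","green_panel","rack","rest","nest","tub","gel","scraper","lid_disc","sample_jar","counterweight","key_blue"]:
        r=env.outline_of(p,o)
        if r:
            c=cloud(p,r[0]["pixels"]); print(o,round(r[0]["conf"],2),r[0]["xy"],np.percentile(c,[3,50,97],axis=0).round(3).tolist() if len(c) else None)
    for o,z in [("orange_panel_center",.077),("rest_seat",.086),("nest_center",.038),("key_blue_top",.067),("key_white_top",.067),("key_green_top",.067),("key_red_top",.067),("rack",0),("rest",0),("nest",0)]:
        r=env.spot_point(p,o)
        if r: print(o,round(r[0]["conf"],2),r[0]["xy"],world(p,*r[0]["xy"],plane=z))
E
```

```text
pics
0.0 [ 0.201 -0.512  0.404] [[ 0.366 -0.931 -0.001]
 [-0.931 -0.366  0.002]
 [-0.002 -0.    -1.   ]] 0.1547 0.9973783901260579
top 43.4768340460683 310.340156437124 242.01334321402203 [0.447 0.034 1.425]
orange_panel 0.67 [172.0, 222.2] [[0.561, 0.282, 0.034], [0.568, 0.31, 0.122], [0.578, 0.337, 0.145]]
white_panel 0.5 [182.0, 270.5] [[0.46, 0.26, 0.029], [0.468, 0.287, 0.138], [0.478, 0.317, 0.146]]
green_panel 0.75 [174.8, 248.1] [[0.51, 0.273, 0.052], [0.517, 0.301, 0.129], [0.525, 0.327, 0.147]]
rack 0.67 [186.2, 251.2] [[0.436, 0.246, 0.008], [0.509, 0.293, 0.061], [0.603, 0.345, 0.074]]
rest 0.79 [295.6, 250.0] [[0.471, 0.004, 0.003], [0.518, 0.038, 0.035], [0.567, 0.073, 0.091]]
nest 0.73 [497.2, 244.7] [[0.523, -0.432, 0.057], [0.537, -0.418, 0.066], [0.548, -0.407, 0.072]]
tub 0.72 [502.2, 269.4] [[0.471, -0.441, 0.061], [0.483, -0.429, 0.067], [0.494, -0.418, 0.072]]
gel 0.72 [116.2, 196.3] [[0.595, 0.415, 0.012], [0.619, 0.433, 0.113], [0.652, 0.463, 0.172]]
scraper 0.88 [134.2, 360.3] [[0.204, 0.268, -0.002], [0.26, 0.405, 0.005], [0.4, 0.458, 0.022]]
lid_disc 0.84 [
[... 2052 characters left out ...]
 [0.779, -0.163, 0.072]]
counterweight 0.74 [270.2, 310.4] [[0.737, 0.076, 0.004], [0.772, 0.105, 0.028], [0.795, 0.126, 0.032]]
key_blue 0.6 [227.8, 168.9] [[0.466, -0.385, 0.057], [0.479, -0.37, 0.065], [0.49, -0.363, 0.068]]
rest_seat 0.73 [263.1, 225.6] [ 0.627 -0.065  0.086]
nest_center 0.97 [257.9, 212.8] [ 0.555 -0.169  0.038]
key_blue_top 0.69 [194.9, 255.2] [ 0.796 -0.112  0.067]
key_white_top 0.43 [202.8, 167.9] [ 0.539 -0.421  0.067]
key_green_top 0.56 [217.0, 159.0] [ 0.479 -0.433  0.067]
key_red_top 0.46 [216.0, 176.5] [ 0.543 -0.356  0.067]
rack 0.86 [407.8, 306.0] [ 0.533  0.304 -0.   ]
rest 0.8 [322.0, 256.9] [0.538 0.048 0.   ]
nest 0.98 [264.0, 224.5] [ 0.545 -0.159  0.   ]
```

View pics/top0.png

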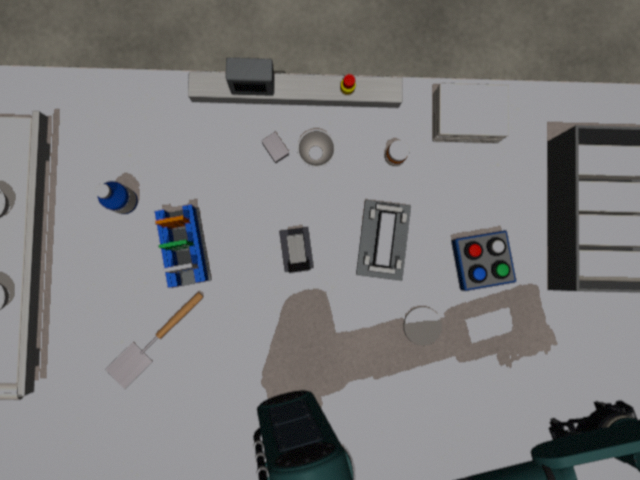

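View pics/scene0.png

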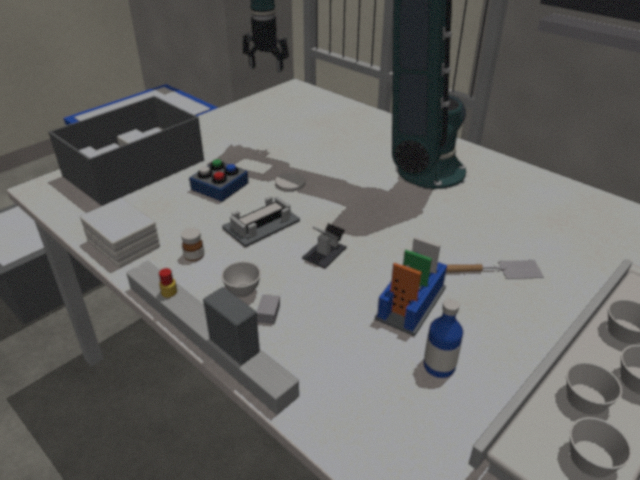

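The orange panel is at the far end of the rack at (172,222). The rest is at (296,250) and the nest at (384,240). The keys are red (474,250), white (498,245), blue (478,273) and green (502,269). Next I'll get yaws from the depth.

```bash
cat > fit.py <<'E'
from h import *
np.set_printoptions(precision=4,suppress=True)
def rect(P):
    r=cv2.minAreaRect((P[:,:2]*1000).astype(np.float32)); b=cv2.boxPoints(r); return np.round(r[0],1),np.round(r[1],1),round(r[2],1)
def sel(C,x0,x1,y0,y1,z0,z1): return C[(C[:,0]>x0)&(C[:,0]<x1)&(C[:,1]>y0)&(C[:,1]<y1)&(C[:,2]>z0)&(C[:,2]<z1)]
E
python3 - <<'E'
from fit import *
for n in("top","scene"):
    p=env.grab_frame(n); C=cloud(p,np.ones((480,640),bool)); print(n)
    tab=sel(C,.2,.3,-.1,.1,-.02,.02); print("table z",np.median(tab[:,2]) if len(tab) else None)
    print("rack top",rect(sel(C,.4,.65,.2,.4,.06,.08)))
    print("nest base",rect(sel(C,.42,.68,-.25,-.06,.008,.055)), "stops",rect(sel(C,.42,.68,-.25,-.06,.041,.055)))
    print("rest",rect(sel(C,.45,.6,-.02,.1,.006,.11)))
    print("box",rect(sel(C,.4,.64,-.5,-.3,.03,.08)))
    R=sel(C,.46,.585,-.02,.1,.02,.12)
    hi=R[R[:,2]>.06]; print("rest hi mean",hi.mean(0),len(hi))
    # normals via ransac for 45deg planes
    rng=np.random.default_rng(0);best=(0,)
    for i in range(3000):
        a,b,c=R[rng.choice(len(R),3,False)]; m=np.cross(b-a,c-a); l=np.linalg.norm(m)
        if l<1e-5: continue
        m/=l; m*=np.sign(m[2])
        if not .6<m[2]<.82: continue
        k=np.abs((R-a)@m)<.0025
        if k.sum()>best[0]: best=(k.sum(),m,k)
    if best[0]:
        Q=R[best[2]]; print("plane",best[:2],np.degrees(np.arctan2(best[1][1],best[1][0])),Q.mean(0),Q.min(0),Q.max(0))
    hsv=cv2.cvtColor(p["pixels"],cv2.COLOR_RGB2HSV)
    f,_,_=K(p)
    for c,u in {"orange":((5,150,60),(18,255,255))}.items():
        m=cv2.inRange(hsv,*u)>0; O=sel(cloud(p,m),.5,.65,.2,.4,.08,.16); print(c,len(O),O.mean(0),rect(O),np.percentile(O[:,2],95)); 
        T=O[O[:,2]>.13]; print("top",rect(T))
E
```

```text
top
table z 0.00021730126127672555
rack top (array([519.7, 300.9]), array([175.8,  86.9]), 11.8)
nest base (array([ 550.5, -155.7]), array([186.2, 252.8]), 89.1) stops (array([ 548.2, -166.2]), array([ 84.1, 154. ]), 84.0)
rest (array([525. ,  38.1]), array([146.4, 115.7]), 1.6)
box (array([ 504.2, -399.2]), array([124. , 126.1]), 11.0)
rest hi mean [0.5298 0.0404 0.0785] 287
plane (np.int64(359), array([-0.6864, -0.095 ,  0.721 ])) -172.12019669618607 [0.5169 0.0385 0.0653] [0.4833 0.0131 0.0334] [0.5489 0.0596 0.097 ]
orange 179 [0.5695 0.3088 0.1299] (array([570.9, 309.9]), array([ 9.2, 57.8]), 12.8) 0.1441759424844719
top (array([571., 310.]), array([ 8.7, 57.7]), 11.6)
scene
table z -0.00016468277376957552
rack top (array([522.7, 303.3]), array([183.1,  87.1]), 11.8)
nest base (array([ 551.7, -163. ]), array([116.7, 182.1]), 84.6) stops (array([ 550.7, -163.7]), array([ 89.8, 158.8]), 84.8)
rest (array([522.9,  41.7]), array([111.4,  71.2]), 10.6)
box (array([ 508.9, -395.7]), array([127.8, 130.7]), 9.5)
rest hi mean [0.5428 0.0495 0.0844] 64
plane (np.int64(130), array([0.7052, 0.0964, 0.7024])) 7.780153827068006 [0.4825 0.0377 0.0466] [0.4714 0.0088 0.0311] [0.4984 0.0619 0.0566]
orange 624 [0.5758 0.3173 0.1148] (array([552.6, 311.4]), array([57.8, 55.9]), 11.1) 0.14200739440337898
top (array([574.5, 316. ]), array([12.4, 55.3]), 11.7)
```

```bash
cat >> h.py <<'E'
from scipy.spatial.transform import Rotation as Rn
def down(yaw): # tool pointing down, jaws axis x at yaw (deg)
    c,s=np.cos(np.radians(yaw)),np.sin(np.radians(yaw)); return np.array([[c,s,0],[s,-c,0],[0,0,-1.]])
def leanback(yaw): # tool z=(-.7,-.7): panel leaning on rest, held by top edge
    c,s=np.cos(np.radians(yaw)),np.sin(np.radians(yaw)); return Rn.from_rotvec(np.radians(45)*np.array([-s,c,0])).as_matrix()@down(yaw)
def go(p,R,off=None):
    """p: wanted grasp point (world), R: wanted tool rotation -> scaled numbers"""
    s=env.observe(); R0=np.array(s["ee_rot"]); tcp=np.asarray(p)-R[:,2]*(env.pinch_z if off is None else off)
    d=R0.T@(tcp-np.array(s["ee_pos"])); r=np.degrees(Rn.from_matrix(R0.T@R).as_rotvec())
    print("shift",np.round(d/.25,3),"turn",np.round(r/60,3),"rows",round(max(np.linalg.norm(d)/.0417,np.linalg.norm(r)/7.16),1))
def st():
    s=env.observe(); R=np.array(s["ee_rot"]); p=np.array(s["ee_pos"])
    print("t",round(s["time_s"],2),"tcp",p.round(4),"grasp",(p+R[:,2]*env.pinch_z).round(4),"z",R[:,2].round(3),"x",R[:,0].round(3),"F",np.round(s["wrist_force"],1),"w",round(s["width"],3),"q",np.round(s["joint_pos"],3).tolist())
E
python3 -m pendant '[{"translation":[-0.84,-0.86,0],"rotation":[0,0,-0.45],"gripper":0.6},{"translation":[-0.84,-0.86,0],"rotation":[0,0,-0.45],"gripper":0.6},{"translation":[-0.84,-0.86,0],"rotation":[0,0,-0.45],"gripper":0.6},{"translation":[-0.84,-0.86,0],"rotation":[0,0,-0.45],"gripper":0.6},{"translation":[-0.84,-0.86,0],"rotation":[0,0,-0.45],"gripper":0.6},{"translation":[-0.84,-0.86,0],"rotation":[0,0,-0.45],"gripper":0.6},{"translation":[-0.84,-0.86,0],"rotation":[0,0,-0.45],"gripper":0.6},{"translation":[-0.84,-0.86,0],"rotation":[0,0,-0.45],"gripper":0.6}]'
python3 -c "
from h import *
st(); go([.572,.311,.25],down(11.8)); print([a for a in dir(env) if a[0]!='_'])"
```

```text
time_s: 3.17
ee_pos: [0.3257, -0.2333, 0.4053]
ee_rot: [[0.753, -0.658, 0.002], [-0.658, -0.753, 0.002], [0.001, -0.003, -1.0]]
wrist_force: [-0.2, -0.9, -0.7]
width: 0.4
t 3.17 tcp [ 0.3257 -0.2333  0.4053] grasp [ 0.3261 -0.233   0.2506] z [ 0.002  0.002 -1.   ] x [ 0.753 -0.658  0.001] F [-0.2 -0.9 -0.7] w 0.4 q [-0.764, -0.253, 1.685, 0.003, 1.709, -0.045]
shift [-0.692 -2.287  0.008] turn [-0.002 -0.002 -0.883] rows 14.3
['PlanningError', 'grab_frame', 'hand_in', 'observe', 'outline_of', 'pinch_z', 'spot_point']
```

```bash
for i in 1 2; do python3 -m pendant '[{"translation":[-0.23,-0.76,0],"rotation":[0,0,0],"gripper":0.6},{"translation":[-0.23,-0.76,0],"rotation":[0,0,0],"gripper":0.6},{"translation":[-0.23,-0.76,0],"rotation":[0,0,0],"gripper":0.6},{"translation":[-0.23,-0.76,0],"rotation":[0,0,0],"gripper":0.6},{"translation":[-0.23,-0.76,0],"rotation":[0,0,0],"gripper":0.6}]'; done
python3 -m pendant '[{"translation":[-0.23,-0.77,0],"rotation":[0,0,-0.88],"gripper":0.6},{"translation":[-0.23,-0.77,0],"rotation":[0,0,-0.88],"gripper":0.6},{"translation":[-0.23,-0.77,0],"rotation":[0,0,-0.88],"gripper":0.6},{"translation":[-0.23,-0.77,0],"rotation":[0,0,-0.88],"gripper":0.6},{"translation":[-0.23,-0.77,0],"rotation":[0,0,-0.88],"gripper":0.6},{"translation":[-0.23,-0.77,0],"rotation":[0,0,-0.88],"gripper":0.6},{"translation":[-0.23,-0.77,0],"rotation":[0,0,-0.88],"gripper":0.6},{"translation":[-0.23,-0.77,0],"rotation":[0,0,-0.88],"gripper":0.6},{"translation":[-0.23,-0.77,0],"rotation":[0,0,-0.88],"gripper":0.6}]'
python3 - <<'E'
from fit import *
st()
p=env.grab_frame("wrist"); save(p,"w1"); C=cloud(p,np.ones((480,640),bool))
hsv=cv2.cvtColor(p["pixels"],cv2.COLOR_RGB2HSV); m=cv2.inRange(hsv,(4,140,50),(19,255,255))>0
O=sel(cloud(p,m),.5,.65,.2,.4,.125,.16); print(len(O),O.mean(0) if len(O) else 0, rect(O) if len(O) else 0)
for z in [(.06,.08)]: print("rack",rect(sel(C,.4,.65,.2,.4,*z)))
go([.572,.3115,.25],down(11.8))
E
```

```text
time_s: 3.58
ee_pos: [0.4079, -0.0504, 0.4061]
ee_rot: [[0.753, -0.658, 0.004], [-0.658, -0.753, 0.001], [0.002, -0.003, -1.0]]
wrist_force: [0.7, -0.2, -0.2]
width: 0.401
time_s: 4.0
ee_pos: [0.4904, 0.1329, 0.4067]
ee_rot: [[0.754, -0.657, 0.004], [-0.657, -0.754, 0.002], [0.002, -0.004, -1.0]]
wrist_force: [0.2, -0.5, 0.5]
width: 0.402
time_s: 4.75
ee_pos: [0.5741, 0.3159, 0.4066]
ee_rot: [[0.979, 0.204, 0.004], [0.204, -0.979, 0.001], [0.004, -0.0, -1.0]]
wrist_force: [0.6, 0.2, 0.7]
width: 0.395
t 4.75 tcp [0.5741 0.3159 0.4066] grasp [0.5746 0.3161 0.2519] z [ 0.004  0.001 -1.   ] x [0.979 0.204 0.004] F [0.6 0.2 0.7] w 0.395 q [0.417, 0.324, 1.088, -0.0, 1.726, 0.211]
1062 [0.5721 0.3133 0.1408] (array([572.5, 311.6]), array([ 7.3, 59.1]), 12.6)
rack (array([521.3, 300.9]), array([176.3,  85.6]), 12.0)
shift [-0.011  0.015  0.009] turn [-0.    -0.004 -0.003] rows 0.1
```

View pics/w1.png

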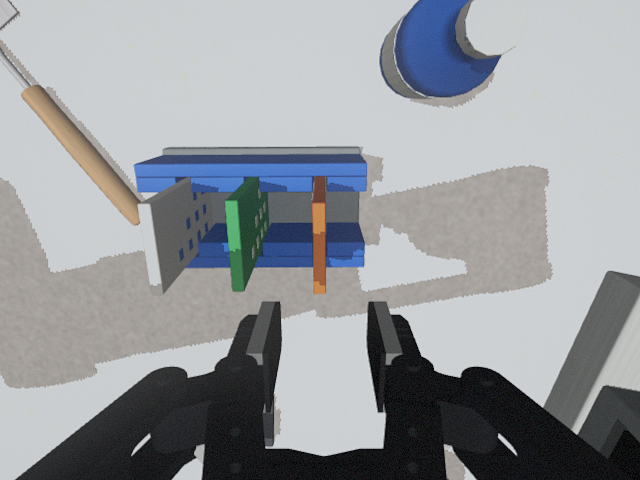

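```bash
python3 -m pendant '[{"translation":[-0.01,0.015,0.15],"rotation":[0,-0.004,0],"gripper":0.6},{"translation":[-0.01,0.015,0.3],"rotation":[0,-0.004,0],"gripper":0.6},{"translation":[-0.01,0.015,0.42],"rotation":[0,-0.004,0],"gripper":0.6},{"translation":[-0.01,0.015,0.48],"rotation":[0,-0.004,0],"gripper":0.6},{"translation":[-0.01,0.015,0.52],"rotation":[0,-0.004,0],"gripper":0.6},{"translation":[-0.01,0.015,0.52],"rotation":[0,-0.004,0],"gripper":0.6},{"translation":[-0.01,0.015,0.52],"rotation":[0,-0.004,0],"gripper":1},{"translation":[-0.01,0.015,0.52],"rotation":[0,-0.004,0],"gripper":1},{"translation":[-0.01,0.015,0.52],"rotation":[0,-0.004,0],"gripper":1},{"translation":[-0.01,0.015,0.52],"rotation":[0,-0.004,0],"gripper":1},{"translation":[-0.01,0.015,0.52],"rotation":[0,-0.004,0],"gripper":1},{"translation":[-0.01,0.015,0.52],"rotation":[0,-0.004,0],"gripper":1},{"translation":[-0.01,0.015,0.52],"rotation":[0,-0.004,0],"gripper":1}]'
python3 -c "
from h import *
st()"
```

```text
time_s: 5.88
ee_pos: [0.5733, 0.3119, 0.2795]
ee_rot: [[0.979, 0.202, 0.004], [0.202, -0.979, 0.002], [0.005, -0.001, -1.0]]
wrist_force: [0.2, 0.6, 7.4]
width: 0.085
t 5.88 tcp [0.5733 0.3119 0.2795] grasp [0.574  0.3122 0.1248] z [ 0.004  0.002 -1.   ] x [0.979 0.202 0.005] F [0.2 0.6 7.4] w 0.085 q [0.411, 0.363, 1.289, 0.0, 1.484, 0.208]
```

```bash
python3 -m pendant '[{"translation":[0,0,-0.05],"rotation":[0,0,0],"gripper":1},{"translation":[0,0,-0.12],"rotation":[0,0,0],"gripper":1},{"translation":[0,0,-0.2],"rotation":[0,0,0],"gripper":1},{"translation":[0,0,-0.28],"rotation":[0,0,0],"gripper":1},{"translation":[0,0,-0.36],"rotation":[0,0,0],"gripper":1},{"translation":[0,0,-0.46],"rotation":[0,0,0],"gripper":1},{"translation":[0,0,-0.56],"rotation":[0,0,0],"gripper":1},{"translation":[0,0,-0.66],"rotation":[0,0,0],"gripper":1},{"translation":[0,0,-0.7],"rotation":[0,0,0],"gripper":1},{"translation":[0,0,-0.7],"rotation":[0,0,0],"gripper":1}]'
python3 - <<'E'
from fit import *
st()
p=env.grab_frame("scene"); save(p,"s2")
hsv=cv2.cvtColor(p["pixels"],cv2.COLOR_RGB2HSV); m=cv2.inRange(hsv,(4,140,50),(19,255,255))>0
O=sel(cloud(p,m),.5,.65,.2,.4,.1,.4); print(len(O),np.percentile(O[:,2],[1,99]))
# pose to hold above rest: M=(.532,.041), yaw 7.9
L=leanback(7.9); print(L)
u=np.array([np.cos(np.radians(7.9)),np.sin(np.radians(7.9)),0]); sl=(u+[0,0,1])/2**.5
M=np.array([.532,.041,.086]); g=M+sl*.048
print("grasp final",g,"tcp",g-L[:,2]*env.pinch_z)
n=np.array([-u[0],-u[1],1])/2**.5
go(g+[0,0,.19],down(7.9)); go(g+[0,0,.12],L)
E
```

```text
time_s: 6.72
ee_pos: [0.5723, 0.3115, 0.459]
ee_rot: [[0.979, 0.202, 0.011], [0.202, -0.979, 0.005], [0.012, -0.003, -1.0]]
wrist_force: [0.2, -0.3, -1.2]
width: 0.084
t 6.72 tcp [0.5723 0.3115 0.459 ] grasp [0.574  0.3123 0.3043] z [ 0.011  0.005 -1.   ] x [0.979 0.202 0.012] F [ 0.2 -0.3 -1.2] w 0.084 q [0.411, 0.313, 0.999, 0.0, 1.818, 0.208]
1240 [0.1941 0.3204]
[[ 0.7004  0.1374 -0.7004]
 [ 0.0972 -0.9905 -0.0972]
 [-0.7071  0.     -0.7071]]
grasp final [0.5656 0.0457 0.1199] tcp [0.674  0.0607 0.2293]
shift [-0.241  1.036 -0.038] turn [-0.002 -0.007  0.063] rows 6.4
shift [0.192 1.066 0.426] turn [ 0.023 -0.757  0.06 ] rows 7.0
```

```bash
python3 -m pendant '[{"translation":[0,0.12,0],"rotation":[0,0,0],"gripper":1},{"translation":[0,0.27,0],"rotation":[0,0,0.02],"gripper":1},{"translation":[0,0.43,0],"rotation":[0,0,0.04],"gripper":1},{"translation":[0,0.59,0],"rotation":[0,0,0.06],"gripper":1},{"translation":[0,0.75,0],"rotation":[0,0,0.06],"gripper":1},{"translation":[0,0.9,0],"rotation":[0,0,0.06],"gripper":1},{"translation":[0,1,0],"rotation":[0,0,0.06],"gripper":1},{"translation":[0,1,0],"rotation":[0,0,0.06],"gripper":1}]'
python3 - <<'E'
from h import *
np.set_printoptions(precision=4,suppress=True)
st()
g=np.array([.532,.041,.086])+np.array([.99,.137,1])/2**.5*.049; go(g+[0,0,.12],leanback(7.9))
E
```

```text
time_s: 7.43
ee_pos: [0.6238, 0.0614, 0.4519]
ee_rot: [[0.991, 0.133, 0.002], [0.133, -0.991, 0.001], [0.002, -0.0, -1.0]]
wrist_force: [-0.6, 0.3, -1.3]
width: 0.084
t 7.43 tcp [0.6238 0.0614 0.4519] grasp [0.6241 0.0615 0.2972] z [ 0.002  0.001 -1.   ] x [0.991 0.133 0.002] F [-0.6  0.3 -1.3] w 0.084 q [0.008, 0.258, 1.082, 0.001, 1.801, -0.126]
shift [0.201 0.03  0.408] turn [-0.002 -0.751 -0.004] rows 6.3
```

```bash
python3 -m pendant '[{"translation":[0.04,0.03,0.05],"rotation":[0,-0.1,0],"gripper":1},{"translation":[0.08,0.03,0.12],"rotation":[0,-0.2,0],"gripper":1},{"translation":[0.12,0.03,0.19],"rotation":[0,-0.3,0],"gripper":1},{"translation":[0.14,0.03,0.25],"rotation":[0,-0.4,0],"gripper":1},{"translation":[0.16,0.03,0.3],"rotation":[0,-0.5,0],"gripper":1},{"translation":[0.18,0.03,0.35],"rotation":[0,-0.6,0],"gripper":1},{"translation":[0.2,0.03,0.38],"rotation":[0,-0.7,0],"gripper":1},{"translation":[0.2,0.03,0.4],"rotation":[0,-0.75,0],"gripper":1},{"translation":[0.2,0.03,0.4],"rotation":[0,-0.75,0],"gripper":1},{"translation":[0.2,0.03,0.4],"rotation":[0,-0.75,0],"gripper":1}]'
python3 - <<'E'
from fit import *
st()
p=env.grab_frame("wrist"); save(p,"w3"); C=cloud(p,np.ones((480,640),bool))
p=env.grab_frame("scene"); save(p,"s3")
g=np.array([.532,.041,.086])+np.array([.99,.137,1])/2**.5*.049; go(g+[0,0,.12],leanback(7.9)); go(g,leanback(7.9))
E
python3 -c "
import cv2,numpy as np
a=cv2.imread('pics/w3.png');b=cv2.imread('pics/s3.png')[100:340,180:500]
cv2.imwrite('pics/v3.png',np.hstack([cv2.resize(a,(400,300)),cv2.resize(b,(400,300))]))"
```

```text
time_s: 8.27
ee_pos: [0.6747, 0.0613, 0.3488]
ee_rot: [[0.699, 0.134, -0.702], [0.095, -0.991, -0.094], [-0.709, -0.001, -0.706]]
wrist_force: [-0.4, -0.2, -0.3]
width: 0.085
t 8.27 tcp [0.6747 0.0613 0.3488] grasp [0.5661 0.0467 0.2396] z [-0.702 -0.094 -0.706] x [ 0.699  0.095 -0.709] F [-0.4 -0.2 -0.3] w 0.085 q [0.024, 0.66, 0.813, -0.121, 2.449, -0.172]
shift [0.007 0.001 0.005] turn [-0.003 -0.003 -0.003] rows 0.0
shift [0.345 0.001 0.345] turn [-0.003 -0.003 -0.003] rows 2.9
```

View pics/v3.png

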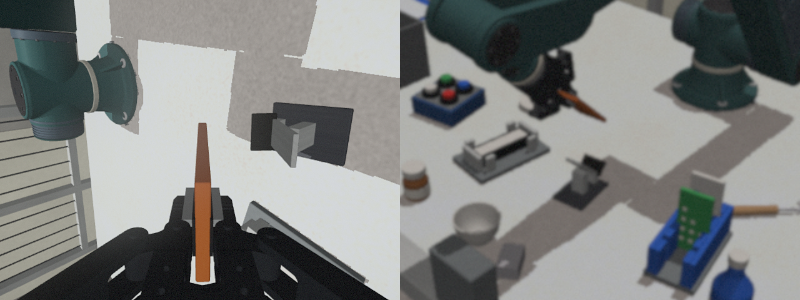

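The wrist view (left half) shows the panel held straight at 45°. The rest is below it, at about (290,135) in that half.

```bash
python3 -m pendant '[{"translation":[0.06,0,0.06],"rotation":[0,0,0],"gripper":1},{"translation":[0.13,0,0.13],"rotation":[0,0,0],"gripper":1},{"translation":[0.2,0,0.2],"rotation":[0,0,0],"gripper":1},{"translation":[0.26,0,0.26],"rotation":[0,0,0],"gripper":1},{"translation":[0.3,0,0.3],"rotation":[0,0,0],"gripper":1},{"translation":[0.32,0,0.32],"rotation":[0,0,0],"gripper":1},{"translation":[0.32,0,0.32],"rotation":[0,0,0],"gripper":1},{"translation":[0.32,0,0.32],"rotation":[0,0,0],"gripper":1}]'
python3 - <<'E'
from fit import *
st(); L=leanback(7.9)
for n in ("scene","top","wrist"):
    p=env.grab_frame(n); save(p,n+"4")
    hsv=cv2.cvtColor(p["pixels"],cv2.COLOR_RGB2HSV); m=cv2.inRange(hsv,(4,140,50),(19,255,255))>0
    C=cloud(p,~m); C=sel(C,.44,.6,-.02,.1,.005,.12); M=np.array([.532,.041,.086]); D=(C-M)@np.c_[-L[:,2],-L[:,1],-L[:,0]]  # slope-up, left, normal
    O=sel(cloud(p,m),.4,.65,-.05,.15,.02,.25); E=(O-M)@np.c_[-L[:,2],-L[:,1],-L[:,0]]
    print(n,"panel slope/lat/normal",np.percentile(E,[2,50,98],axis=0).round(4).tolist() if len(E) else None)
    k=(np.abs(D[:,1])<.03)&(D[:,0]<-.03)&(D[:,0]>-.085)&(D[:,2]>-.002)&(D[:,2]<.03); print(" ledge",k.sum(),np.percentile(D[k],[5,50,95],axis=0).round(4).tolist() if k.sum() else None)
    k=(np.abs(D[:,1])<.025)&(D[:,0]<.02)&(D[:,0]>-.05)&(np.abs(D[:,2]+.004)<.006); print(" plate",k.sum(),np.percentile(D[k],[5,50,95],axis=0).round(4).tolist() if k.sum() else None)
g=np.array([.532,.041,.086])+np.array([.99,.137,1])/2**.5*.049; go(g,leanback(7.9))
E
python3 -c "
import cv2,numpy as np
a=cv2.imread('pics/top4.png')[170:290,230:390];b=cv2.imread('pics/scene4.png')[190:310,250:410]
cv2.imwrite('pics/v4.png',np.hstack([cv2.resize(a,(400,300)),cv2.resize(b,(400,300))]))"
```

```text
time_s: 9.03
ee_pos: [0.6747, 0.0611, 0.2402]
ee_rot: [[0.704, 0.133, -0.698], [0.095, -0.991, -0.094], [-0.704, -0.0, -0.71]]
wrist_force: [-0.7, -0.4, 0.2]
width: 0.082
t 9.03 tcp [0.6747 0.0611 0.2402] grasp [0.5667 0.0466 0.1303] z [-0.698 -0.094 -0.71 ] x [ 0.704  0.095 -0.704] F [-0.7 -0.4  0.2] w 0.082 q [0.024, 0.711, 0.949, -0.1, 2.257, -0.141]
scene panel slope/lat/normal [[-0.0482, -0.0076, -0.0001], [0.0424, 0.0245, 0.0043], [0.1102, 0.0332, 0.0099]]
 ledge 82 [[-0.0675, -0.0213, -0.0013], [-0.0638, 0.0038, 0.0132], [-0.0481, 0.0248, 0.0196]]
 plate 47 [[-0.0462, -0.0121, -0.0098], [-0.0014, 0.0169, -0.0075], [0.0195, 0.0198, 0.0019]]
top panel slope/lat/normal None
 ledge 0 None
 plate 0 None
wrist panel slope/lat/normal [[0.0282, -0.0273, 0.0024], [0.0731, 0.009, 0.0058], [0.0743, 0.0301, 0.0099]]
 ledge 1219 [[-0.0659, -0.022, -0.0012], [-0.0645, 0.0065, 0.0147], [-0.0459, 0.0298, 0.0194]]
 plate 1198 [[-0.0468, -0.0102, -0.0097], [0.0057, 0.0089, -0.0069], [0.0162, 0.0173, -0.0059]]
shift [0.03  0.001 0.033] turn [-0.003 -0.006 -0.003] rows 0.3
```

View pics/v4.png

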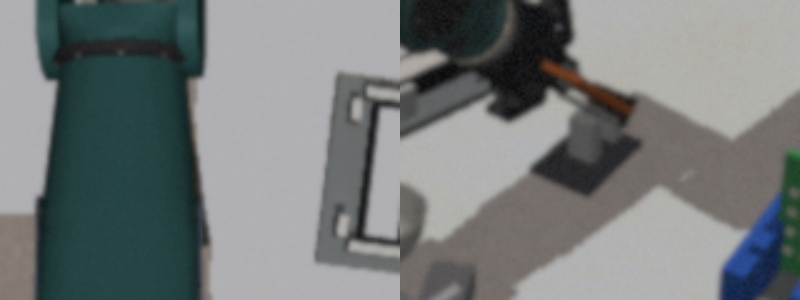

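```bash
python3 -m pendant '[{"translation":[0.008,0,0.01],"rotation":[0,0,0],"gripper":1},{"translation":[0.016,0,0.02],"rotation":[0,0,0],"gripper":1},{"translation":[0.024,0,0.028],"rotation":[0,0,0],"gripper":1},{"translation":[0.032,0,0.034],"rotation":[0,0,0],"gripper":1},{"translation":[0.032,0,0.034],"rotation":[0,0,0],"gripper":1}]'
python3 - <<'E'
from fit import *
st(); L=leanback(7.9); B=np.c_[-L[:,2],-L[:,1],-L[:,0]]; M=np.array([.532,.041,.086])
s=env.observe(); print("F slope/lat/normal",np.array(s["wrist_force"])@B)
g=M+B[:,0]*.049; go(g,L)
for n in ("scene","wrist"):
    p=env.grab_frame(n)
    hsv=cv2.cvtColor(p["pixels"],cv2.COLOR_RGB2HSV); m=cv2.inRange(hsv,(4,140,50),(19,255,255))>0
    O=sel(cloud(p,m),.4,.65,-.05,.15,.02,.25); E=(O-M)@B
    print(n,"panel",np.percentile(E,[2,50,98],axis=0).round(4).tolist())
E
```

```text
time_s: 9.6
ee_pos: [0.6748, 0.0612, 0.2309]
ee_rot: [[0.705, 0.133, -0.696], [0.094, -0.991, -0.094], [-0.703, 0.001, -0.712]]
wrist_force: [1.3, -0.1, 4.4]
width: 0.086
t 9.6 tcp [0.6748 0.0612 0.2309] grasp [0.5671 0.0467 0.1208] z [-0.696 -0.094 -0.712] x [ 0.705  0.094 -0.703] F [ 1.3 -0.1  4.4] w 0.086 q [0.024, 0.718, 0.958, -0.098, 2.24, -0.139]
F slope/lat/normal [ 4.0479 -0.2559  2.2356]
shift [0.002 0.002 0.003] turn [-0.003 -0.006 -0.003] rows 0.1
scene panel [[-0.0583, -0.009, -0.0077], [0.0596, 0.0269, -0.0016], [0.1016, 0.0336, 0.0042]]
wrist panel [[-0.007, -0.0274, -0.0048], [0.0656, 0.0123, -0.0014], [0.0669, 0.0302, 0.0026]]
```

```bash
python3 -m pendant '[{"translation":[0.005,0,0.001],"rotation":[0,0,0],"gripper":1},{"translation":[0.005,0,0.001],"rotation":[0,0,0],"gripper":1},{"translation":[0.005,0,0.001],"rotation":[0,0,0],"gripper":0.8},{"translation":[0.005,0,0.001],"rotation":[0,0,0],"gripper":0.7},{"translation":[0.005,0,0.001],"rotation":[0,0,0],"gripper":0.6},{"translation":[0.005,0,0.001],"rotation":[0,0,0],"gripper":0.6},{"translation":[0.005,0,0.001],"rotation":[0,0,0],"gripper":0.6},{"translation":[0.005,0,0.001],"rotation":[0,0,0],"gripper":0.6}]'
cat > chk.py <<'E'
from fit import *
import sys
L=leanback(7.9); B=np.c_[-L[:,2],-L[:,1],-L[:,0]]; M=np.array([.532,.041,.086])
st()
for n in sys.argv[1:]:
    p=env.grab_frame(n)
    hsv=cv2.cvtColor(p["pixels"],cv2.COLOR_RGB2HSV); m=cv2.inRange(hsv,(4,140,50),(19,255,255))>0
    O=sel(cloud(p,m),.4,.65,-.05,.15,.02,.25); E=(O-M)@B
    print(n,"panel",np.percentile(E,[2,50,98],axis=0).round(4).tolist())
E
python3 chk.py scene wrist
```

```text
time_s: 10.37
ee_pos: [0.6755, 0.0613, 0.2295]
ee_rot: [[0.705, 0.133, -0.696], [0.095, -0.991, -0.094], [-0.703, 0.0, -0.711]]
wrist_force: [-0.3, -0.2, -0.2]
width: 0.399
t 10.37 tcp [0.6755 0.0613 0.2295] grasp [0.5677 0.0468 0.1195] z [-0.696 -0.094 -0.711] x [ 0.705  0.095 -0.703] F [-0.3 -0.2 -0.2] w 0.399 q [0.024, 0.72, 0.956, -0.098, 2.239, -0.139]
scene panel [[-0.0622, -0.0054, -0.0058], [0.0224, 0.0305, -0.003], [0.0712, 0.034, 0.0048]]
wrist panel [[-0.0015, -0.0275, -0.0063], [0.0657, 0.011, -0.0028], [0.0669, 0.0302, 0.0011]]
```

```bash
python3 -m pendant '[{"translation":[0,0,-0.06],"rotation":[0,0,0],"gripper":0.6},{"translation":[0,0,-0.16],"rotation":[0,0,0],"gripper":0.6},{"translation":[0,0,-0.3],"rotation":[0,0,0],"gripper":0.6},{"translation":[0,0,-0.3],"rotation":[0,0,0],"gripper":0.5},{"translation":[-0.4,0,-0.6],"rotation":[0,0.2,0],"gripper":0.3},{"translation":[-0.4,0,-0.6],"rotation":[0,0.4,0],"gripper":0},{"translation":[-0.4,0,-0.6],"rotation":[0,0.6,0],"gripper":0},{"translation":[-0.4,0,-0.6],"rotation":[0,0.75,0],"gripper":0},{"translation":[-0.4,0,-0.6],"rotation":[0,0.75,0],"gripper":0}]'
python3 chk.py scene wrist
python3 - <<'E'
from fit import *
L=leanback(7.9); F=np.c_[L[:,1],L[:,2],L[:,0]]
M=np.array([.532,.041,.086])-.003*(-L[:,0])
print(M); go(M-.1*L[:,0],F); go([.54,.06,.3],down(-83)) 
E
```

```text
time_s: 11.22
ee_pos: [0.7088, 0.066, 0.413]
ee_rot: [[0.982, 0.133, -0.136], [0.131, -0.991, -0.02], [-0.137, 0.002, -0.991]]
wrist_force: [-0.8, -0.3, -1.1]
width: 1.001
t 11.22 tcp [0.7088 0.066  0.413 ] grasp [0.6878 0.0629 0.2597] z [-0.136 -0.02  -0.991] x [ 0.982  0.131 -0.137] F [-0.8 -0.3 -1.1] w 1.001 q [0.017, 0.515, 0.819, -0.019, 1.944, -0.122]
scene panel [[-0.0603, -0.0092, -0.0059], [0.0186, 0.0305, -0.0027], [0.0695, 0.0333, 0.0046]]
wrist panel [[-0.0561, -0.0151, -0.0053], [0.0313, 0.013, 0.0019], [0.0667, 0.0299, 0.003]]
[0.5341 0.0413 0.0839]
shift [-1.318  0.008  0.787] turn [0.698 0.695 1.376] rows 14.2
shift [-0.687 -0.066 -0.08 ] turn [0.114 0.112 1.508] rows 12.7
```

```bash
python3 -m pendant '[{"translation":[-0.1,0,0],"rotation":[0.04,0.04,0.08],"gripper":0},{"translation":[-0.9,0,0],"rotation":[0.1,0.1,0.2],"gripper":0},{"translation":[-0.9,0,0],"rotation":[0.2,0.2,0.4],"gripper":0},{"translation":[-0.9,0,0],"rotation":[0.3,0.3,0.6],"gripper":0},{"translation":[-0.9,0,0],"rotation":[0.4,0.4,0.8],"gripper":0},{"translation":[-0.9,0,0],"rotation":[0.4,0.4,0.8],"gripper":0},{"translation":[-0.9,0,0],"rotation":[0.4,0.4,0.8],"gripper":0},{"translation":[-0.9,0,0],"rotation":[0.4,0.4,0.8],"gripper":0}]'
cat > face.py <<'E'
from fit import *
L=leanback(7.9); F=np.c_[L[:,1],L[:,2],L[:,0]]
M=np.array([.532,.041,.086])-.003*(-L[:,0])
st(); go(M-.1*L[:,0],F); go(M,F)
E
python3 face.py
```

```text
time_s: 11.98
ee_pos: [0.4852, 0.036, 0.4426]
ee_rot: [[0.745, -0.584, 0.323], [-0.661, -0.713, 0.236], [0.092, -0.39, -0.916]]
wrist_force: [-0.1, 0.4, -0.8]
width: 0.997
t 11.98 tcp [0.4852 0.036  0.4426] grasp [0.5352 0.0726 0.3009] z [ 0.323  0.236 -0.916] x [ 0.745 -0.661  0.092] F [-0.1  0.4 -0.8] w 0.997 q [-0.13, -0.173, 1.571, 0.282, 1.442, 0.583]
shift [-0.4    0.636  0.469] turn [0.319 0.309 0.61 ] rows 6.3
shift [-0.243  0.555  0.828] turn [0.319 0.309 0.61 ] rows 6.3
```

```bash
python3 -m pendant '[{"translation":[-0.4,0.3,-0.1],"rotation":[0.08,0.08,0.16],"gripper":0},{"translation":[-0.4,0.4,0.1],"rotation":[0.16,0.16,0.3],"gripper":0},{"translation":[-0.4,0.5,0.2],"rotation":[0.24,0.23,0.46],"gripper":0},{"translation":[-0.4,0.636,0.46],"rotation":[0.32,0.31,0.61],"gripper":0},{"translation":[-0.4,0.636,0.46],"rotation":[0.32,0.31,0.61],"gripper":0},{"translation":[-0.4,0.636,0.46],"rotation":[0.32,0.31,0.61],"gripper":0},{"translation":[-0.4,0.636,0.46],"rotation":[0.32,0.31,0.61],"gripper":0},{"translation":[-0.4,0.636,0.46],"rotation":[0.32,0.31,0.61],"gripper":0},{"translation":[-0.4,0.636,0.46],"rotation":[0.32,0.31,0.61],"gripper":0}]'
python3 face.py; python3 chk.py scene
python3 - <<'E'
from fit import *
p=env.grab_frame("wrist"); save(p,"w5"); L=leanback(7.9); B=np.c_[-L[:,2],-L[:,1],-L[:,0]]; M=np.array([.532,.041,.086])
hsv=cv2.cvtColor(p["pixels"],cv2.COLOR_RGB2HSV); m=cv2.inRange(hsv,(4,140,50),(19,255,255))>0
O=sel(cloud(p,m),.4,.65,-.05,.15,.02,.25); E=(O-M)@B; E=E[np.abs(E[:,2])<.01]; E3=E.copy(); E3[:,2]=0; print(E.mean(0),np.percentile(E,[1,99],axis=0),rect(E))
E
```

```text
time_s: 12.73
ee_pos: [0.3552, 0.0161, 0.2659]
ee_rot: [[0.139, -0.701, 0.699], [-0.99, -0.098, 0.098], [0.0, -0.706, -0.708]]
wrist_force: [0.2, -0.6, 1.6]
width: 0.996
t 12.73 tcp [0.3552 0.0161 0.2659] grasp [0.4634 0.0312 0.1563] z [ 0.699  0.098 -0.708] x [ 0.139 -0.99   0.   ] F [ 0.2 -0.6  1.6] w 0.996 q [-0.224, -0.569, 2.256, 0.38, 0.742, 1.021]
shift [-0.002  0.004  0.007] turn [0.001 0.001 0.001] rows 0.0
shift [-0.001  0.003  0.407] turn [0.001 0.001 0.001] rows 2.4
t 12.73 tcp [0.3552 0.0161 0.2659] grasp [0.4634 0.0312 0.1563] z [ 0.699  0.098 -0.708] x [ 0.139 -0.99   0.   ] F [ 0.2 -0.6  1.6] w 0.996 q [-0.224, -0.569, 2.256, 0.38, 0.742, 1.021]
scene panel [[-0.0629, -0.0164, -0.0062], [0.0304, 0.0296, -0.0028], [0.0708, 0.0335, 0.0078]]
[0.008  0.0003 0.0019] [[-0.0621 -0.029  -0.0001]
 [ 0.0654  0.0289  0.0037]] (array([ 0.6, -0.1]), array([ 59.5, 130.5]), 89.9)
```

View pics/w5.png

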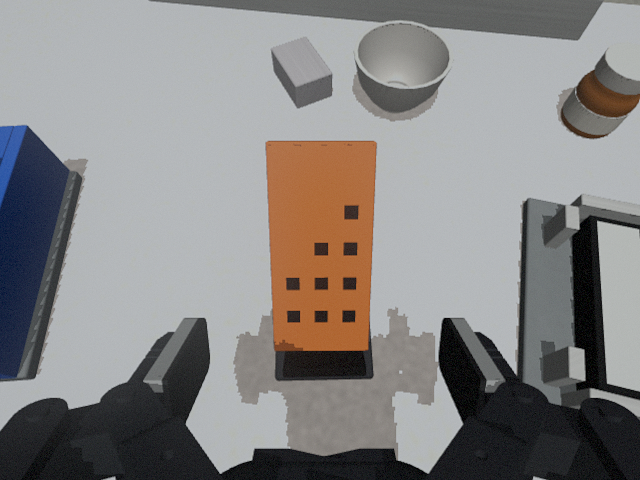

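The panel is leaning squarely and centred between the open fingers: panel at columns 268–377, fingers at 208 and 440.

```bash
python3 -m pendant '[{"translation":[0,0.003,0.1],"rotation":[0,0,0],"gripper":0},{"translation":[0,0.003,0.2],"rotation":[0,0,0],"gripper":0},{"translation":[0,0.003,0.3],"rotation":[0,0,0],"gripper":0},{"translation":[0,0.003,0.38],"rotation":[0,0,0],"gripper":0},{"translation":[0,0.003,0.42],"rotation":[0,0,0],"gripper":0},{"translation":[0,0.003,0.42],"rotation":[0,0,0],"gripper":0},{"translation":[0,0.003,0.42],"rotation":[0,0,0],"gripper":0.15},{"translation":[0,0.003,0.42],"rotation":[0,0,0],"gripper":0.3},{"translation":[0,0.003,0.42],"rotation":[0,0,0],"gripper":1},{"translation":[0,0.003,0.42],"rotation":[0,0,0],"gripper":1},{"translation":[0,0.003,0.42],"rotation":[0,0,0],"gripper":1},{"translation":[0,0.003,0.42],"rotation":[0,0,0],"gripper":1},{"translation":[0,0.003,0.42],"rotation":[0,0,0],"gripper":1}]'
python3 chk.py scene
```

```text
time_s: 13.92
ee_pos: [0.4307, 0.0259, 0.1973]
ee_rot: [[0.138, -0.693, 0.707], [-0.99, -0.099, 0.097], [0.003, -0.714, -0.7]]
wrist_force: [-4.3, 2.3, 7.1]
width: 0.687
t 13.92 tcp [0.4307 0.0259 0.1973] grasp [0.5401 0.0409 0.089 ] z [ 0.707  0.097 -0.7  ] x [ 0.138 -0.99   0.003] F [-4.3  2.3  7.1] w 0.687 q [-0.141, -0.232, 2.2, 0.475, 0.441, 0.935]
scene panel [[-0.0538, -0.0298, -0.006], [0.0645, 0.012, -0.0031], [0.0709, 0.0314, 0.0063]]
```

```bash
python3 -m pendant '[{"translation":[0,0,-0.03],"rotation":[0,0,0],"gripper":1},{"translation":[0,0,-0.08],"rotation":[0,0,0],"gripper":1},{"translation":[0,0,-0.15],"rotation":[0,0,0],"gripper":1},{"translation":[0,0,-0.24],"rotation":[0,0,0],"gripper":1},{"translation":[0,-0.07,-0.31],"rotation":[0,0,0],"gripper":1},{"translation":[0,-0.17,-0.4],"rotation":[0,0,0],"gripper":1},{"translation":[0,-0.27,-0.5],"rotation":[0,0,0],"gripper":1},{"translation":[0,-0.33,-0.56],"rotation":[0,0,0],"gripper":1},{"translation":[0,-0.33,-0.56],"rotation":[0,0,0],"gripper":1}]'
python3 - <<'E'
from fit import *
st(); N=np.array([.551,-.164]); go([N[0],N[1],.2],down(-95.3))
go([.48,-.05,.25],down(-95.3))
p=env.grab_frame("scene"); save(p,"s6")
hsv=cv2.cvtColor(p["pixels"],cv2.COLOR_RGB2HSV); m=cv2.inRange(hsv,(4,140,50),(19,255,255))>0
O=sel(cloud(p,m),.3,.75,-.2,.25,.02,.4); s=env.observe(); R=np.array(s["ee_rot"]); print(np.percentile((O-s["ee_pos"])@R,[2,50,98],axis=0))
E
```

```text
time_s: 14.72
ee_pos: [0.3895, 0.0202, 0.3619]
ee_rot: [[0.137, -0.683, 0.717], [-0.99, -0.1, 0.094], [0.007, -0.724, -0.69]]
wrist_force: [0.3, 0.2, 0.6]
width: 0.685
t 14.72 tcp [0.3895 0.0202 0.3619] grasp [0.5005 0.0348 0.2551] z [ 0.717  0.094 -0.69 ] x [ 0.137 -0.99   0.007] F [0.3 0.2 0.6] w 0.685 q [-0.182, -0.537, 2.051, 0.297, 0.866, 1.145]
shift [ 0.818 -0.347  0.414] turn [-0.77   0.082  0.211] rows 6.7
shift [ 0.329 -0.343  0.115] turn [-0.77   0.082  0.211] rows 6.7
[[-0.0309 -0.0655  0.1484]
 [-0.0061 -0.0415  0.1545]
 [ 0.2349  0.037   0.4578]]
```

```bash
python3 -m pendant '[{"translation":[0.06,-0.03,0.03],"rotation":[-0.08,0.01,0.02],"gripper":1},{"translation":[0.14,-0.07,0.06],"rotation":[-0.17,0.02,0.04],"gripper":1},{"translation":[0.24,-0.11,0.1],"rotation":[-0.26,0.03,0.06],"gripper":1},{"translation":[0.35,-0.16,0.15],"rotation":[-0.35,0.04,0.09],"gripper":1},{"translation":[0.46,-0.2,0.2],"rotation":[-0.45,0.05,0.12],"gripper":1},{"translation":[0.57,-0.25,0.26],"rotation":[-0.55,0.06,0.15],"gripper":1},{"translation":[0.67,-0.29,0.32],"rotation":[-0.64,0.07,0.18],"gripper":1},{"translation":[0.75,-0.32,0.37],"rotation":[-0.71,0.08,0.2],"gripper":1},{"translation":[0.8,-0.34,0.4],"rotation":[-0.77,0.08,0.21],"gripper":1},{"translation":[0.82,-0.347,0.41],"rotation":[-0.77,0.08,0.21],"gripper":1},{"translation":[0.82,-0.347,0.41],"rotation":[-0.77,0.08,0.21],"gripper":1},{"translation":[0.82,-0.347,0.41],"rotation":[-0.77,0.08,0.21],"gripper":1}]'
cat > nest.py <<'E'
from fit import *
st(); np.set_printoptions(precision=4,suppress=True)
y=-5.3; c,s_=np.cos(np.radians(y)),np.sin(np.radians(y)); Rn_=np.array([[c,-s_],[s_,c]])
N=np.array([.551,-.164])
for n in ("wrist","top","scene"):
    p=env.grab_frame(n); save(p,n+"7"); C=cloud(p,np.ones((480,640),bool))
    hsv=cv2.cvtColor(p["pixels"],cv2.COLOR_RGB2HSV); m=cv2.inRange(hsv,(4,140,50),(19,255,255))>0
    O=sel(cloud(p,m),.4,.7,-.28,-.05,.03,.25)
    S=sel(C,.43,.67,-.25,-.08,.0425,.05)
    for nm,X in(("panel",O),("stops",S)):
        if len(X)>20:
            r=rect(X); loc=(X[:,:2]-N)@Rn_; print(n,nm,len(X),r,"z",np.percentile(X[:,2],[2,50,98]),"local",np.percentile(loc,[.5,99.5],axis=0).tolist())
go([N[0],N[1],.2],down(-95.3))
E
python3 nest.py
```

```text
time_s: 15.77
ee_pos: [0.5494, -0.164, 0.3491]
ee_rot: [[-0.09, -0.996, -0.008], [-0.996, 0.09, 0.004], [-0.003, 0.009, -1.0]]
wrist_force: [-0.7, 0.6, -0.1]
width: 0.684
t 15.77 tcp [ 0.5494 -0.164   0.3491] grasp [ 0.5481 -0.1634  0.1944] z [-0.008  0.004 -1.   ] x [-0.09  -0.996 -0.003] F [-0.7  0.6 -0.1] w 0.684 q [-0.389, 0.159, 1.401, 0.001, 1.591, 1.272]
wrist panel 45532 (array([ 554.4, -165.3]), array([ 60.5, 106.2]), 83.8) z [0.1973 0.199  0.2005] local [[-0.04383477877482296, -0.030087511712303724], [0.05631349381825238, 0.02864154156350224]]
wrist stops 2449 (array([ 609.9, -172.8]), array([84.1, 33. ]), 84.0) z [0.0433 0.0449 0.0463] local [[0.04333616439187235, -0.04483752074446939], [0.0759606550987399, 0.03840744628220021]]
top panel 477 (array([ 546.2, -162.6]), array([140.4,  51.6]), 0.4) z [0.1965 0.202  0.207 ] local [[-0.07387138187204861, -0.027595319751854513], [0.05397306423255844, 0.02935594385201518]]
top stops 126 (array([ 543.9, -142.2]), array([161.1,  63.5]), 10.8) z [0.0427 0.0464 0.0496] local [[-0.07956144561186079, -0.030568356304454043], [0.07454178225168005, 0.03960862185662372]]
scene panel 429 (array([ 550.2, -145.8]), array([ 91.9, 128.6]), 72.0) z [0.1977 0.2012 0.2358] local [[-0.06556564806035114, -0.027155501007214703], [0.05812839921915206, 0.06474727467156188]]
scene stops 210 (array([ 551.8, -164.3]), array([ 88.5, 156.6]), 84.0) z [0.0426 0.0451 0.0488] local [[-0.07641200145689092, -0.04487364310198405], [0.07848126179330864, 0.04332552993216365]]
shift [ 0.002 -0.008 -0.015] turn [0.006 0.002 0.003] rows 0.1
```

View pics/wrist7.png

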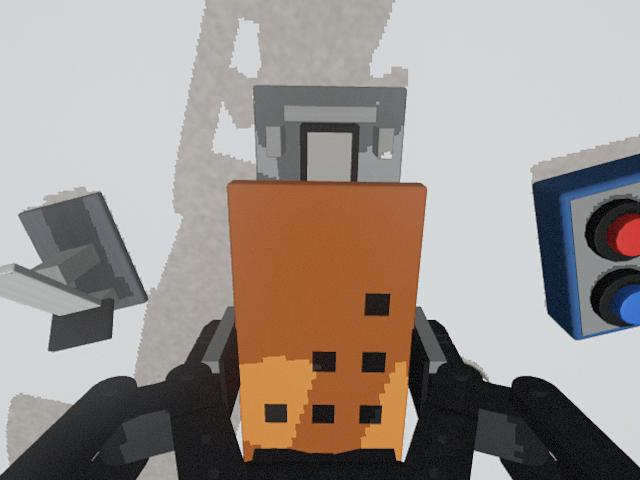

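The panel is held level with its long side parallel to the nest; the nest's far stops show at (330,115). The grip is about 7 mm off the panel's middle lengthwise, so I shift for that and look again from closer.

```bash
python3 -m pendant '[{"translation":[0.003,-0.01,0.06],"rotation":[0.006,0.002,0],"gripper":1},{"translation":[0.007,-0.028,0.15],"rotation":[0.006,0.002,0],"gripper":1},{"translation":[0.007,-0.028,0.26],"rotation":[0.006,0.002,0],"gripper":1},{"translation":[0.007,-0.028,0.36],"rotation":[0.006,0.002,0],"gripper":1},{"translation":[0.007,-0.028,0.44],"rotation":[0.006,0.002,0],"gripper":1},{"translation":[0.007,-0.028,0.48],"rotation":[0.006,0.002,0],"gripper":1},{"translation":[0.007,-0.028,0.5],"rotation":[0.006,0.002,0],"gripper":1},{"translation":[0.007,-0.028,0.5],"rotation":[0.006,0.002,0],"gripper":1},{"translation":[0.007,-0.028,0.5],"rotation":[0.006,0.002,0],"gripper":1}]'
python3 nest.py
python3 - <<'E'
import cv2,numpy as np
a=cv2.imread('pics/wrist7.png');b=cv2.imread('pics/scene7.png')[160:280,190:350]
cv2.imwrite('pics/v8.png',np.hstack([cv2.resize(a,(480,360)),cv2.resize(b,(320,240))[:,:],][:1]+[np.vstack([cv2.resize(b,(320,240)),np.zeros((120,320,3),np.uint8)])]))
E
```

```text
time_s: 16.67
ee_pos: [0.5555, -0.1654, 0.2275]
ee_rot: [[-0.089, -0.996, 0.003], [-0.996, 0.089, -0.001], [0.001, -0.003, -1.0]]
wrist_force: [0.4, -0.3, -0.5]
width: 0.692
t 16.67 tcp [ 0.5555 -0.1654  0.2275] grasp [ 0.5559 -0.1656  0.0728] z [ 0.003 -0.001 -1.   ] x [-0.089 -0.996  0.001] F [ 0.4 -0.3 -0.5] w 0.692 q [-0.387, 0.25, 1.543, 0.0, 1.345, 1.273]
wrist panel 45750 (array([ 559.8, -172.4]), array([ 70.8, 109.6]), 84.0) z [0.076  0.0775 0.0787] local [[-0.03593032840941942, -0.031576512175507845], [0.06425209380941328, 0.027245579500446596]]
wrist stops 6485 (array([ 556.1, -167.3]), array([ 84.2, 141.6]), 83.9) z [0.0433 0.0448 0.0461] local [[-0.0632930250146679, -0.044945222713466404], [0.07614154807862404, 0.03908608831776067]]
top panel 422 (array([ 550.4, -166.5]), array([ 53.9, 134.5]), 88.5) z [0.0741 0.08   0.2071] local [[-0.06665074240245372, -0.03081323745293533], [0.06240283464567272, 0.027512007454830952]]
top stops 145 (array([ 548.4, -166.4]), array([157.9,  67.5]), 3.0) z [0.0427 0.046  0.0494] local [[-0.079459432464474, -0.043512358749897034], [0.0740763872759701, 0.038335653508245214]]
scene panel 431 (array([ 556.9, -153.7]), array([ 90. , 130.5]), 57.4) z [0.0743 0.079  0.1239] local [[-0.05906236512807313, -0.02981063775994816], [0.06600708056166144, 0.06141090475862476]]
scene stops 170 (array([ 558.7, -148.8]), array([ 83.9, 159.3]), 65.4) z [0.0427 0.0454 0.0486] local [[-0.07517188003586457, -0.04287026145876364], [0.07798321354291612, 0.0436450426017673]]
shift [-0.005  0.018 -0.507] turn [-0.004 -0.001  0.003] rows 3.0
```

View pics/v8.png

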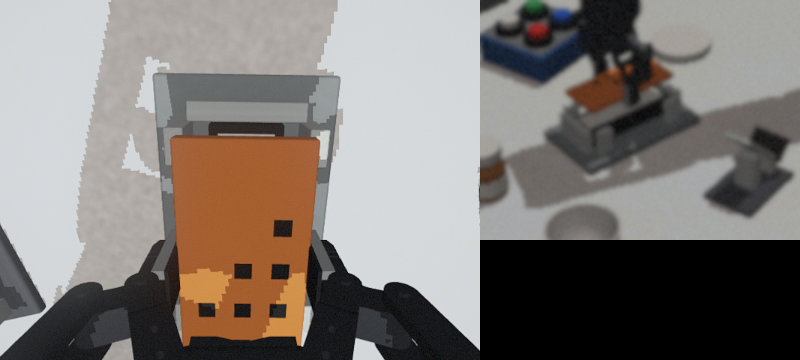

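Seen from close by, the panel and the stops line up to about 0.7 mm in both directions. Lowering now.

```bash
python3 -m pendant '[{"translation":[0.003,0.001,0.02],"rotation":[0,0,0],"gripper":1},{"translation":[0.003,0.001,0.045],"rotation":[-0.003,0,0],"gripper":1},{"translation":[0.003,0.001,0.07],"rotation":[-0.003,0,0],"gripper":1},{"translation":[0.003,0.001,0.09],"rotation":[-0.003,0,0],"gripper":1},{"translation":[0.003,0.001,0.104],"rotation":[-0.003,0,0],"gripper":1},{"translation":[0.003,0.001,0.114],"rotation":[-0.003,0,0],"gripper":1},{"translation":[0.003,0.001,0.12],"rotation":[-0.003,0,0],"gripper":1},{"translation":[0.003,0.001,0.12],"rotation":[-0.003,0,0],"gripper":1}]'
python3 nest.py
```

```text
time_s: 17.48
ee_pos: [0.5554, -0.1664, 0.1973]
ee_rot: [[-0.089, -0.996, -0.0], [-0.996, 0.089, -0.001], [0.001, 0.0, -1.0]]
wrist_force: [0.8, 0.3, -0.3]
width: 0.69
t 17.48 tcp [ 0.5554 -0.1664  0.1973] grasp [ 0.5554 -0.1665  0.0426] z [-0.    -0.001 -1.   ] x [-0.089 -0.996  0.001] F [ 0.8  0.3 -0.3] w 0.69 q [-0.389, 0.281, 1.57, -0.001, 1.29, 1.272]
wrist panel 45917 (array([ 558.3, -168.5]), array([ 61.7, 113. ]), 84.3) z [0.0457 0.0474 0.0486] local [[-0.03650550797830984, -0.03259506290941195], [0.0638307752949003, 0.02628506284686991]]
wrist stops 60168 (array([ 566. , -168.6]), array([ 86.2, 122.4]), 83.1) z [0.0438 0.0472 0.0486] local [[-0.036230684457249814, -0.04388128947303503], [0.07577259948159323, 0.037182055382566574]]
top panel 404 (array([ 550.4, -167.8]), array([ 53.3, 133.4]), 88.5) z [0.0441 0.0499 0.1754] local [[-0.06658642873422566, -0.03163222059993783], [0.061548298611546204, 0.02628262747181563]]
top stops 373 (array([ 548.4, -166.4]), array([157.4,  70. ]), 2.2) z [0.0427 0.0475 0.0499] local [[-0.07931475307628344, -0.04308093771106596], [0.0720837176773416, 0.03776922826433798]]
scene panel 450 (array([ 557.5, -151.9]), array([ 88.8, 134.3]), 61.3) z [0.0399 0.0487 0.0834] local [[-0.0600152882095595, -0.030635684852434085], [0.06544543983036713, 0.055315005947004954]]
scene stops 555 (array([ 550.5, -162.8]), array([ 83.4, 157.8]), 82.7) z [0.043  0.0472 0.0498] local [[-0.07689830725969726, -0.040847436063063], [0.07779173307875273, 0.0416496927759961]]
shift [-0.008  0.019 -0.626] turn [-0.001 -0.001  0.003] rows 3.8
```

```bash
python3 -m pendant '[{"translation":[0,0,0.004],"rotation":[0,0,0],"gripper":1},{"translation":[0,0,0.007],"rotation":[0,0,0],"gripper":1},{"translation":[0,0,0.007],"rotation":[0,0,0],"gripper":1},{"translation":[0,0,0.007],"rotation":[0,0,0],"gripper":1}]'
python3 - <<'E'
from fit import *
st()
p=env.grab_frame("wrist"); hsv=cv2.cvtColor(p["pixels"],cv2.COLOR_RGB2HSV); m=cv2.inRange(hsv,(4,140,50),(19,255,255))>0
O=sel(cloud(p,m),.4,.7,-.28,-.05,.03,.25); print(np.percentile(O[:,2],[2,50,98]))
E
```

```text
time_s: 17.97
ee_pos: [0.5557, -0.1665, 0.1966]
ee_rot: [[-0.089, -0.996, 0.001], [-0.996, 0.089, -0.001], [0.001, -0.001, -1.0]]
wrist_force: [1.0, -0.1, -1.1]
width: 0.688
t 17.97 tcp [ 0.5557 -0.1665  0.1966] grasp [ 0.5559 -0.1667  0.0419] z [ 0.001 -0.001 -1.   ] x [-0.089 -0.996  0.001] F [ 1.  -0.1 -1.1] w 0.688 q [-0.389, 0.282, 1.571, -0.001, 1.287, 1.272]
[0.045  0.0465 0.0477]
```

```bash
python3 -m pendant '[{"translation":[0,0,0.005],"rotation":[0,0,0],"gripper":1},{"translation":[0,0,0.008],"rotation":[0,0,0],"gripper":1},{"translation":[0,0,0.008],"rotation":[0,0,0],"gripper":1}]'
python3 -m pendant '[{"translation":[0,0,0],"rotation":[0,0,0],"gripper":0.25},{"translation":[0,0,0],"rotation":[0,0,0],"gripper":0.1},{"translation":[0,0,0],"rotation":[0,0,0],"gripper":0},{"translation":[0,0,0],"rotation":[0,0,0],"gripper":0},{"translation":[0,0,0],"rotation":[0,0,0],"gripper":0}]'
python3 nest.py
```

```text
time_s: 18.27
ee_pos: [0.5558, -0.1665, 0.1948]
ee_rot: [[-0.089, -0.996, 0.002], [-0.996, 0.089, -0.001], [0.001, -0.002, -1.0]]
wrist_force: [-0.7, 0.6, 0.5]
width: 0.686
time_s: 18.68
ee_pos: [0.5558, -0.1665, 0.1948]
ee_rot: [[-0.089, -0.996, 0.001], [-0.996, 0.089, -0.001], [0.001, -0.002, -1.0]]
wrist_force: [0.8, -0.4, -0.3]
width: 0.998
t 18.68 tcp [ 0.5558 -0.1665  0.1948] grasp [ 0.556  -0.1667  0.0401] z [ 0.001 -0.001 -1.   ] x [-0.089 -0.996  0.001] F [ 0.8 -0.4 -0.3] w 0.998 q [-0.389, 0.284, 1.572, -0.001, 1.283, 1.272]
wrist panel 45915 (array([ 559.9, -169.6]), array([ 63.1, 110.6]), 83.9) z [0.0434 0.0449 0.046 ] local [[-0.03603134123889307, -0.03285654482389589], [0.0644557240300214, 0.026169277354792315]]
wrist stops 61318 (array([ 565.4, -168.3]), array([113.2, 124. ]), 85.1) z [0.0435 0.0449 0.0463] local [[-0.0382742647145218, -0.04830939679714758], [0.07577299515120142, 0.04241597114834229]]
top panel 403 (array([ 549.1, -167.6]), array([ 53.2, 130.7]), 87.7) z [0.04   0.0467 0.172 ] local [[-0.0662256187094105, -0.03166968608369208], [0.06156016100019006, 0.02569137693463346]]
top stops 468 (array([ 541. , -147.6]), array([160.2,  70.5]), 21.4) z [0.0427 0.0464 0.0497] local [[-0.07937756115029079, -0.04287435770762643], [0.07196548339635088, 0.039042533109135476]]
scene panel 420 (array([ 559.4, -156.1]), array([ 97.8, 125.9]), 44.6) z [0.0382 0.0457 0.0864] local [[-0.060832054207345984, -0.027393272662039676], [0.06377288929260255, 0.06276144228453581]]
scene stops 644 (array([ 552.8, -159.8]), array([105.7, 157.4]), 80.1) z [0.0428 0.0457 0.0493] local [[-0.07598996208414881, -0.04744981639288117], [0.07785182051153818, 0.054503794530008635]]
shift [-0.008  0.019 -0.64 ] turn [-0.002 -0.001  0.003] rows 3.8
```

```bash
python3 -m pendant '[{"translation":[0,0,-0.05],"rotation":[0,0,0],"gripper":0},{"translation":[0,0,-0.15],"rotation":[0,0,0],"gripper":0},{"translation":[0,0,-0.3],"rotation":[0,0,0],"gripper":0},{"translation":[0,0,-0.45],"rotation":[0,0,0],"gripper":0},{"translation":[0.3,0.05,-0.75],"rotation":[0,0,0],"gripper":0.5},{"translation":[0.6,0.1,-0.75],"rotation":[0,0,0],"gripper":1},{"translation":[0.94,0.12,-0.75],"rotation":[0,0,0],"gripper":1},{"translation":[0.94,0.12,-0.75],"rotation":[0,0,0],"gripper":1},{"translation":[0.94,0.12,-0.75],"rotation":[0,0,0],"gripper":1},{"translation":[0.94,0.12,-0.75],"rotation":[0,0,0],"gripper":1}]'
cat > keys.py <<'E'
from fit import *
st(); K_={}
for n in ("wrist","top","scene"):
    p=env.grab_frame(n); save(p,n+"9"); hsv=cv2.cvtColor(p["pixels"],cv2.COLOR_RGB2HSV)
    v,u=np.nonzero(p["z_map"]>0); W=world(p,u,v); k=(np.abs(W[:,0]-.506)<.075)&(np.abs(W[:,1]+.398)<.075)&(W[:,2]>.062)&(W[:,2]<.075)
    T=W[k]; print(n,"key pts",len(T),np.median(T[:,2]) if len(T) else 0)
    img=np.zeros((480,640),np.uint8); img[v[k],u[k]]=255
    c,l,s_,ce=cv2.connectedComponentsWithStats(img)
    for i in range(1,c):
        if s_[i,4]>15:
            mm=(l==i); X=cloud(p,mm); print("  ",s_[i,4],np.median(hsv[mm],axis=0),(X[:,:2].max(0)+X[:,:2].min(0))/2*1,X.mean(0))
p=env.grab_frame("top"); hsv=cv2.cvtColor(p["pixels"],cv2.COLOR_RGB2HSV); m=cv2.inRange(hsv,(4,140,50),(19,255,255))>0
O=sel(cloud(p,m),.4,.7,-.28,-.05,.03,.25); print("panel",rect(O),np.percentile(O[:,2],[2,50,98]))
E
python3 keys.py
python3 - <<'E'
import cv2,numpy as np
a=cv2.imread('pics/wrist9.png');b=cv2.imread('pics/scene9.png')[150:300,180:380];c=cv2.imread('pics/top9.png')[180:300,340:500]
cv2.imwrite('pics/v9.png',np.hstack([cv2.resize(a,(480,360)),np.vstack([cv2.resize(b,(320,240)),cv2.resize(c,(320,240))])[:360]]))
E
```

```text
time_s: 19.67
ee_pos: [0.5046, -0.3948, 0.3837]
ee_rot: [[-0.089, -0.996, 0.003], [-0.996, 0.089, -0.003], [0.002, -0.003, -1.0]]
wrist_force: [2.0, -0.1, 0.4]
width: 0.144
t 19.67 tcp [ 0.5046 -0.3948  0.3837] grasp [ 0.505  -0.3952  0.229 ] z [ 0.003 -0.003 -1.   ] x [-0.089 -0.996  0.002] F [ 2.  -0.1  0.4] w 0.144 q [-0.752, 0.294, 1.171, 0.0, 1.673, 0.908]
wrist key pts 4201 0.0657217350823715
   1155 [102.   7. 208.] [ 0.5372 -0.4207] [ 0.5379 -0.4206  0.0656]
   1103 [  1. 157. 179.] [ 0.5271 -0.3677] [ 0.5278 -0.3682  0.0657]
   991 [ 68. 116. 185.] [ 0.4847 -0.4311] [ 0.4854 -0.4307  0.0656]
   952 [109. 151. 203.] [ 0.4746 -0.3781] [ 0.4753 -0.3782  0.0656]
top key pts 448 0.0668484087807173
   86 [120.    5.  145.5] [ 0.5348 -0.4196] [ 0.5373 -0.417   0.0671]
   115 [  1. 241. 113.] [ 0.5288 -0.3665] [ 0.5256 -0.3667  0.0672]
   107 [ 69. 204. 130.] [ 0.4826 -0.4302] [ 0.4835 -0.4289  0.0672]
   119 [109. 218. 163.] [ 0.4712 -0.378 ] [ 0.4724 -0.3773  0.0673]
scene key pts 175 0.06562356628185273
   42 [ 66.  119.5 109.5] [ 0.4876 -0.4249] [ 0.487  -0.4257  0.0658]
   41 [111. 151. 126.] [ 0.4745 -0.3736] [ 0.4768 -0.3739  0.066 ]
   46 [ 17.   13.5 142. ] [ 0.54   -0.4168] [ 0.5403 -0.4163  0.0654]
   46 [  2.  176.5  89.5] [ 0.5297 -0.3676] [ 0.5307 -0.3637  0.0654]
panel (array([ 549.7, -166.7]), array([ 60.5, 131.8]), 83.7) [0.0398 0.0464 0.0522]
```

View pics/v9.png

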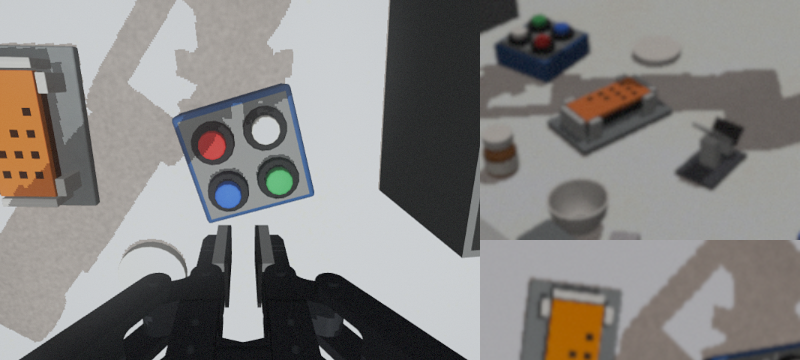

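The panel lies between the stops. The four keys are clear, at red (212,143), white (265,128), blue (228,195) and green (277,178). Pressing blue first.

```bash
python3 -m pendant '[{"translation":[-0.06,0.126,0.1],"rotation":[0,0,0],"gripper":1},{"translation":[-0.06,0.126,0.25],"rotation":[0,0,0],"gripper":1},{"translation":[-0.06,0.126,0.38],"rotation":[0,0,0],"gripper":1},{"translation":[-0.06,0.126,0.46],"rotation":[0,0,0],"gripper":1},{"translation":[-0.06,0.126,0.52],"rotation":[0,0,0],"gripper":1},{"translation":[-0.06,0.126,0.55],"rotation":[0,0,0],"gripper":1},{"translation":[-0.06,0.126,0.575],"rotation":[0,0,0],"gripper":1},{"translation":[-0.06,0.126,0.59],"rotation":[0,0,0],"gripper":1},{"translation":[-0.06,0.126,0.6],"rotation":[0,0,0],"gripper":1},{"translation":[-0.06,0.126,0.605],"rotation":[0,0,0],"gripper":1},{"translation":[-0.06,0.126,0.605],"rotation":[0,0,0],"gripper":1}]'
python3 -c "
from h import *
st()"
```

```text
time_s: 20.78
ee_pos: [0.4758, -0.3763, 0.2345]
ee_rot: [[-0.091, -0.996, 0.004], [-0.996, 0.091, -0.002], [0.001, -0.005, -1.0]]
wrist_force: [-2.6, 4.5, 6.5]
width: -0.004
t 20.78 tcp [ 0.4758 -0.3763  0.2345] grasp [ 0.4764 -0.3766  0.0798] z [ 0.004 -0.002 -1.   ] x [-0.091 -0.996  0.001] F [-2.6  4.5  6.5] w -0.004 q [-0.763, 0.299, 1.467, 0.002, 1.371, 0.899]
```

```bash
python3 -m pendant '[{"translation":[0,0,0.006],"rotation":[0,0,0],"gripper":1},{"translation":[0,0,0.012],"rotation":[0,0,0],"gripper":1},{"translation":[0,0,0.014],"rotation":[0,0,0],"gripper":1},{"translation":[0,0,0.014],"rotation":[0,0,0],"gripper":1}]'
python3 -c "
from h import *
st()"
```

```text
time_s: 21.12
ee_pos: [0.4763, -0.3765, 0.2344]
ee_rot: [[-0.091, -0.996, 0.007], [-0.996, 0.091, -0.004], [0.004, -0.008, -1.0]]
wrist_force: [-2.8, 3.4, 10.1]
width: -0.0
t 21.12 tcp [ 0.4763 -0.3765  0.2344] grasp [ 0.4774 -0.3772  0.0797] z [ 0.007 -0.004 -1.   ] x [-0.091 -0.996  0.004] F [-2.8  3.4 10.1] w -0.0 q [-0.763, 0.299, 1.467, 0.002, 1.367, 0.899]
```

```bash
python3 -m pendant '[{"translation":[0,0,-0.06],"rotation":[0,0,0],"gripper":1},{"translation":[0,0,-0.15],"rotation":[0,0,0],"gripper":1},{"translation":[0.05,-0.09,-0.16],"rotation":[0.004,0.002,0],"gripper":1},{"translation":[0.1,-0.18,-0.16],"rotation":[0.007,0.004,0],"gripper":1},{"translation":[0.149,-0.258,-0.16],"rotation":[0.007,0.004,0],"gripper":1},{"translation":[0.149,-0.258,-0.14],"rotation":[0.007,0.004,0],"gripper":1},{"translation":[0.149,-0.258,-0.1],"rotation":[0.007,0.004,0],"gripper":1}]'
python3 -c "
from h import *
st(); go([.537,-.4195,.058],down(-95.3),.173)"
```

```text
time_s: 21.7
ee_pos: [0.5381, -0.4202, 0.2616]
ee_rot: [[-0.091, -0.996, 0.018], [-0.996, 0.09, -0.013], [0.011, -0.019, -1.0]]
wrist_force: [-1.4, 0.1, -0.3]
width: -0.001
t 21.7 tcp [ 0.5381 -0.4202  0.2616] grasp [ 0.5408 -0.4222  0.107 ] z [ 0.018 -0.013 -1.   ] x [-0.091 -0.996  0.011] F [-1.4  0.1 -0.3] w -0.001 q [-0.747, 0.434, 1.23, 0.003, 1.455, 0.915]
shift [-0.004  0.007  0.122] turn [-0.018 -0.011  0.002] rows 0.7
```

```bash
python3 -m pendant '[{"translation":[-0.004,0.007,0.02],"rotation":[-0.018,-0.011,0],"gripper":1},{"translation":[-0.004,0.007,0.05],"rotation":[-0.018,-0.011,0],"gripper":1},{"translation":[-0.004,0.007,0.075],"rotation":[-0.018,-0.011,0],"gripper":1},{"translation":[-0.004,0.007,0.095],"rotation":[-0.018,-0.011,0],"gripper":1},{"translation":[-0.004,0.007,0.11],"rotation":[-0.018,-0.011,0],"gripper":1},{"translation":[-0.004,0.007,0.12],"rotation":[-0.018,-0.011,0],"gripper":1},{"translation":[-0.004,0.007,0.124],"rotation":[-0.018,-0.011,0],"gripper":1},{"translation":[-0.004,0.007,0.124],"rotation":[-0.018,-0.011,0],"gripper":1}]'
python3 -c "
from h import *
st(); go([.537,-.4195,.058],down(-95.3),.173)"
```

```text
time_s: 22.37
ee_pos: [0.5363, -0.4189, 0.2344]
ee_rot: [[-0.091, -0.996, -0.001], [-0.996, 0.091, 0.001], [-0.0, 0.001, -1.0]]
wrist_force: [-6.9, 5.7, 13.3]
width: -0.005
t 22.37 tcp [ 0.5363 -0.4189  0.2344] grasp [ 0.5362 -0.4188  0.0797] z [-0.001  0.001 -1.   ] x [-0.091 -0.996 -0.   ] F [-6.9  5.7 13.3] w -0.005 q [-0.746, 0.456, 1.256, -0.0, 1.431, 0.915]
shift [ 0.002 -0.003  0.013] turn [0.001 0.    0.002] rows 0.1
```

```bash
python3 -m pendant '[{"translation":[0,0,-0.06],"rotation":[0,0,0],"gripper":1},{"translation":[0,0,-0.15],"rotation":[0,0,0],"gripper":1},{"translation":[0.02,0.07,-0.16],"rotation":[0,0,0],"gripper":1},{"translation":[0.04,0.14,-0.16],"rotation":[0,0,0],"gripper":1},{"translation":[0.063,0.2,-0.16],"rotation":[0,0,0],"gripper":1},{"translation":[0.063,0.2,-0.14],"rotation":[0,0,0],"gripper":1},{"translation":[0.063,0.2,-0.1],"rotation":[0,0,0],"gripper":1}]'
python3 -c "
from h import *
st(); go([.485,-.430,.058],down(-95.3),.173)"
```

```text
time_s: 22.95
ee_pos: [0.4849, -0.4306, 0.2609]
ee_rot: [[-0.092, -0.996, 0.003], [-0.996, 0.092, -0.002], [0.002, -0.003, -1.0]]
wrist_force: [-0.3, -0.3, -0.2]
width: -0.001
t 22.95 tcp [ 0.4849 -0.4306  0.2609] grasp [ 0.4853 -0.4309  0.1062] z [ 0.003 -0.002 -1.   ] x [-0.092 -0.996  0.002] F [-0.3 -0.3 -0.2] w -0.001 q [-0.814, 0.367, 1.323, 0.0, 1.448, 0.849]
shift [-0.003  0.     0.119] turn [-0.003 -0.002  0.   ] rows 0.7
```

```bash
python3 -m pendant '[{"translation":[-0.003,0,0.02],"rotation":[0,0,0],"gripper":1},{"translation":[-0.003,0,0.05],"rotation":[-0.003,-0.002,0],"gripper":1},{"translation":[-0.003,0,0.075],"rotation":[-0.003,-0.002,0],"gripper":1},{"translation":[-0.003,0,0.095],"rotation":[-0.003,-0.002,0],"gripper":1},{"translation":[-0.003,0,0.11],"rotation":[-0.003,-0.002,0],"gripper":1},{"translation":[-0.003,0,0.12],"rotation":[-0.003,-0.002,0],"gripper":1},{"translation":[-0.003,0,0.124],"rotation":[-0.003,-0.002,0],"gripper":1},{"translation":[-0.003,0,0.124],"rotation":[-0.003,-0.002,0],"gripper":1}]'
python3 -c "
from h import *
st()"
python3 -m pendant '[{"translation":[0,0,-0.06],"rotation":[0,0,0],"gripper":1},{"translation":[0,0,-0.15],"rotation":[0,0,0],"gripper":1},{"translation":[0,0,-0.3],"rotation":[0,0,0],"gripper":1},{"translation":[0,0,-0.45],"rotation":[0,0,0],"gripper":1},{"translation":[0,0,-0.6],"rotation":[0,0,0],"gripper":1},{"translation":[0,0,-0.6],"rotation":[0,0,0],"gripper":1},{"translation":[0,0,-0.6],"rotation":[0,0,0],"gripper":1}]'
python3 keys.py
python3 - <<'E'
import cv2,numpy as np
b=cv2.imread('pics/scene9.png')[120:420,130:530];c=cv2.imread('pics/top9.png')[120:420,60:560]
cv2.imwrite('pics/v10.png',np.vstack([cv2.resize(b,(400,300)),cv2.resize(c,(400,240))]))
E
```

```text
time_s: 23.62
ee_pos: [0.4854, -0.4293, 0.2343]
ee_rot: [[-0.091, -0.996, 0.001], [-0.996, 0.091, -0.0], [-0.0, -0.001, -1.0]]
wrist_force: [-5.9, 6.4, 16.5]
width: -0.0
t 23.62 tcp [ 0.4854 -0.4293  0.2343] grasp [ 0.4855 -0.4293  0.0796] z [ 0.001 -0.    -1.   ] x [-0.091 -0.996 -0.   ] F [-5.9  6.4 16.5] w -0.0 q [-0.812, 0.387, 1.351, 0.0, 1.403, 0.85]
time_s: 24.2
ee_pos: [0.4859, -0.4294, 0.3885]
ee_rot: [[-0.091, -0.996, 0.006], [-0.996, 0.091, -0.006], [0.006, -0.007, -1.0]]
wrist_force: [0.3, -0.0, -1.1]
width: 0.004
t 24.2 tcp [ 0.4859 -0.4294  0.3885] grasp [ 0.4868 -0.4304  0.2338] z [ 0.006 -0.006 -1.   ] x [-0.091 -0.996  0.006] F [ 0.3 -0.  -1.1] w 0.004 q [-0.811, 0.309, 1.143, 0.0, 1.681, 0.85]
wrist key pts 4277 0.0657340461803918
   1175 [ 25.   8. 162.] [ 0.5371 -0.4209] [ 0.5376 -0.421   0.0656]
   1134 [  0. 161. 149.] [ 0.5271 -0.368 ] [ 0.5276 -0.3684  0.0656]
   1002 [ 69. 110. 194.] [ 0.4845 -0.431 ] [ 0.4852 -0.431   0.0656]
   966 [109. 148. 209.] [ 0.4743 -0.3785] [ 0.4749 -0.3786  0.0657]
top key pts 473 0.0669883682111938
   114 [ 15.  22. 113.] [ 0.5359 -0.4196] [ 0.5356 -0.4191  0.067 ]
   112 [  1. 244. 109.] [ 0.5234 -0.3662] [ 0.5251 -0.3669  0.0673]
   115 [ 69. 202. 130.] [ 0.4826 -0.4315] [ 0.4828 -0.4302  0.0671]
   115 [109. 217. 161.] [ 0.4723 -0.3799] [ 0.4725 -0.3777  0.067 ]
scene key pts 173 0.06596621672148395
   40 [ 66.  119.  109.5] [ 0.4844 -0.4251] [ 0.4879 -0.4254  0.0667]
   43 [111. 143. 126.] [ 0.477  -0.3755] [ 0.4768 -0.3742  0.0654]
   42 [18.  13.5 97. ] [ 0.5393 -0.4168] [ 0.5404 -0.4162  0.0662]
   47 [  1. 179.  98.] [ 0.5303 -0.3627] [ 0.5303 -0.3625  0.0658]
panel (array([ 549.7, -166.6]), array([ 60.8, 131.2]), 84.0) [0.04   0.0461 0.0519]
```

View pics/v10.png

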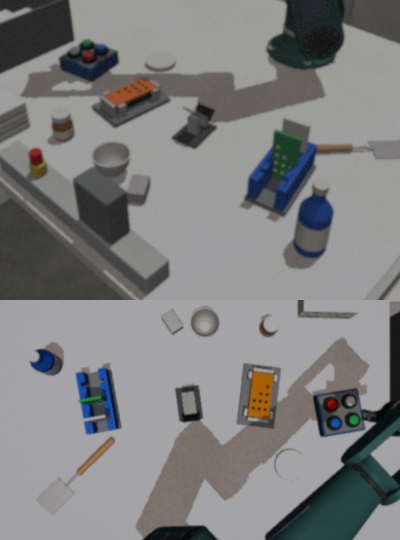

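```bash
python3 -c "
from plant import env
print(env.hand_in())"
```

```text
the job is handed in; nothing more can be done
None
```

The job is done and handed in at about 24 s on the robot's clock, within the 69 s limit; the hand-in reports no verdict.

- **Panel:** I slid the orange panel up out of the rack by its top edge and leaned it on the rest at 45°, then let go. I took it again across its width, from the face side, and laid it in the nest.
- **Keys:** I pressed blue, then white, then green, one at a time, and never touched red.

**Last checks**
- **Panel in the nest:** it is released and lying between the stops. Its top face measures about 45–46 mm, level with the stops (46 mm), and its outline matches the nest's direction. No contact force showed just before I let go, so "fully down" rests on that height, not on a felt touch.
- **Key travel:** all three bottomed at the same tool height to within 0.1 mm, with 10, 13 and 16 N at the wrist against the 5 N spring. I inferred full travel from that, as I had no direct reading of key travel. All four keys are up again.
- **Surroundings:** in the last pictures the white and green panels are still in their slots, and the other things look unmoved. I judged this by eye and did not measure it again. The arm is clear of everything.

**Disagreements**
- The cameras differed by about 2–3 mm on where the nest and keys are. I aligned the nest placing from close by with the wrist camera, and checked it against the top camera.
- The second grip was about 7 mm off the panel's middle lengthwise, which I corrected before lowering it.

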